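# Tip the red-labelled cartons label-up

### The job

On the lab bench three white cartons stand on end. With the fingertips, push over the two with red labels, each roughly on the spot, so that both end lying flat on the bench with the red label facing up, ready to be scanned; do not pick them up or shove them along. Leave the blue-labelled carton standing and the other things on the bench undisturbed.

Things in the scene. Friction and masses are not known exactly. Their poses are not given: they have to be found in the camera images.
- carton_red_a: loose white carton, 45 mm thick (x), 90 mm wide (y), 130 mm tall (z), 0.15 to 0.3 kg, standing on end. Origin: centre of its foot face. Red label on the broad -x face, folded 14 mm over the top edge; the +x face is plain. Pushed level near the top of a broad face it tips over the far bottom edge, hardly sliding, and falls by itself past 19 deg. Lying label up, -x points up, origin 22 mm high.
- carton_red_b: loose white carton, 50 mm thick (x), 84 mm wide (y), 122 mm tall (z), 0.15 to 0.3 kg, standing on end. Origin: centre of its foot face. Red label on the broad -x face, folded 14 mm over the top edge; the +x face is plain. Pushed level near the top of a broad face it tips over the far bottom edge, hardly sliding, and falls by itself past 22 deg. Lying label up, -x points up, origin 25 mm high.
- carton_blue: loose white carton, 45 mm thick (x), 90 mm wide (y), 130 mm tall (z), 0.15 to 0.3 kg, standing on end. Origin: centre of its foot face. Blue label on the broad -x face, folded 14 mm over the top edge; the +x face is plain. Stays standing.
- tube_rack: wire rack 100 (x) by 160 (y) mm full of red-capped tubes, 105 mm tall, on the bench at the left side; loose, to be left alone. Origin: centre of its underside.
- beaker: open glass beaker, 68 mm across, 90 mm tall, at the left side; loose, to be left alone. Origin: centre of its underside.
- bottle: brown reagent bottle with blue cap, 72 mm across, 170 mm tall, at the right side; loose, to be left alone. Origin: centre of its underside.
- tip_box: blue pipette-tip box 80 (x) by 118 (y) mm, 52 mm tall, at the right side; loose, to be left alone. Origin: centre of its underside.
- label_roll: yellow label roll, a ring 64 mm across, 25 mm tall, lying at the right side; loose, to be left alone. Origin: centre of its underside.
There are look-alikes about, which are no part of the job. Leave any green look-alike of the carton_red_a alone. What is shaped like the carton_red_b but turquoise is not meant.

How it is judged:
By the outcome, as a careful person would: the job done as asked, in the order asked, and still so for the second after the job is handed in, with the robot touching nothing.
It also fails if it takes over 45 s, if anything falls off the work surface, if the arm or the gripper's body presses on something with over 40 N, if the wrist force passes 120 N, or if a joint passes its speed limit or range.

### The arm

A 6-joint arm with a two-finger parallel gripper is mounted at the origin on the work surface. World frame = base frame: x ahead of the robot, y to its left, z up, the work surface at z = 0. Lengths are in m, angles in rad, forces in N, time in s.
With the tool pointing down it reaches from about 0.35 to 0.95 m from the base axis. Payload 17.4 kg.
Tool frame: the origin (TCP) lies between the finger pads; the fingertips stand tip_reach ahead of it and the grasp point (between the pads) lies 2 mm behind it (tip_reach is the distance from the TCP to the fingertips, in m); z points along the fingers, y is the line along which they close (so a half turn about z gives the same grasp; the last joint's range is limited). The gripper opens to 93 mm and grips with 3 to 60 N. Pads are 15 mm wide; open, the fingers measure 128 mm over their backs; the gripper's body (75 mm by 188 mm) begins 65 mm behind the grasp point.
Start: joints at [1.303, 0.116, 1.442, -0, 1.584, -0.038], TCP at [0.154, 0.657, 0.236] pointing down, gripper open.
Joint ranges: [-2.83, 2.83], [-0.83, 2.19], [0.07, 2.5], [-1.14, 4.28], [0.01, 3], [-2.97, 2.97]. Speed limits (rad/s): [1.89, 1.89, 2.22, 3.14, 3.14, 3.14].

### API

Orientations are given as a 3x3 rotation matrix whose columns are the frame's x, y, z axes.
In Python, from plant import * gives the robot as it stands.
- The arm moves only by the tool send_rows, never from a script. Its argument "steps" is a list of rows, each an object with "gripper": the closure, from 0 (fully open) to 1 (shut); "linear": the shift along the world's x, y, z in m, a list of three; "dr": the turn, a rotation vector about the world's x, y, z in rad, a list of three. A call has 1 to 8 rows; each row shifts and turns the commanded pose from where the row before left it; what a row does not reach is not made up. A row lasts 1/10 s, in which the tool goes at most 50 mm and 8.59 degrees, less where a joint would pass 70% of its speed; a pose out of reach is approached as far as the arm can. A call with a gripper value outside its range is refused whole. The fingers move at their own pace and stop on an object; "force" is the grip in N (left out, the last holds). Time passes only in rows, so rows that do not move let the fingers close. It gives the time, the measured TCP pose, the force, the opening and the grip force at its end, in the units of the state.
- read_state(): the state, without advancing time (a new reading comes with each control period).
- camera(name): name is "scene" or "top" or "wrist"; returns a dict with "color" (420x560x3 uint8, red, green, blue), "intrinsics" (3x3 intrinsics, pixels), "dist" ([k1, k2, p1, p2, k3] as OpenCV has them; the pictures are not rectified), "rvec" (rotation vector, rad) and "tvec" (3), from world to camera coordinates, as OpenCV has them. Camera axes: x right, y down, z forward; pixel columns grow to the right and rows downward; lengths in m; the calibration is good to about 2 mm. A picture is of the moment at which its call begins. There is no depth.
- hand_in(): hands the job in; it is judged then, once.
Trained networks look in a picture, given as the dict that the camera call returned (one of the last four; its "shot" number tells which), for a name from the list of things; names that differ only in an ending like _2 or _b are one class to them, and where a whole thing is asked for, a point or a joint stands for the part that bears it (a point fixed in the world has none). Each returns a list of dicts, best first, with "score" (0 to 1); they miss things now and then, are a little off and sometimes report something else, mostly with a low value. They report only what shows in the picture. A call takes as long as a camera call. They do not tell look-alikes from the thing itself.
- search_frame(picture, thing): "bbox" ([left, top, right, bottom] in pixels, round what is visible of it).
- regions_of(picture, thing): "region" (420x560 bool, what is visible of it) and "bbox" ([left, top, right, bottom] in pixels, round what is visible of it).
- tip_of(picture, thing): "position" ([column, row] in pixels: a listed point, or the origin of a listed thing).
The state is a dict: "time_s": time; "joint_pos": joint angles; "qvel": joint speeds; "tau": joint torques, N m; "tcp_pos": TCP position; "orientation": TCP orientation; "ft_force": force on the tool from outside, world axes, zero at the start; "moment": the same for the moment, N m; "opening": finger opening in m; "finger_force": force on a finger pad.
Only numpy, scipy, OpenCV 4.12 (cv2) and the standard library are available. Lean on these libraries where they do the work, as an engineer would, in place of code of your own. Each camera call takes 0.05 s, during which the arm holds its last target. There are 200 camera calls.

## Working session

There is one attempt and no reset: what is moved stays moved. The work goes in short steps, Python scripts to look and compute and a tool call to move; the robot and the scene stay as the last step left them, time stands still between calls to the robot, and variables do not carry over. Pictures are saved under pics/ and viewed, at most 10 in all, crops included, and the job is handed in when it is done.

Besides the shell and the picture viewer there is one more tool, called after "Emit:" by a JSON object that holds its "method" and its "body", one argument or row to a line. send_rows: Moves the arm, as the interface text tells. Its arguments: {"type":"object","properties":{"steps":{"type":"array","items":{"type":"object","properties":{"gripper":{"type":"number"},"linear":{"type":"array","items":{"type":"number"}},"dr":{"type":"array","items":{"type":"number"}}}}},"force":{"type":"number"}},"required":["steps"]}

```bash
mkdir -p pics; ls; python3 - <<'E'
from plant import *
import cv2,pickle
s=read_state();print(s)
d={}
for n in("scene","top"):
    p=camera(n);d[n]=p;cv2.imwrite(f"pics/{n}0.png",p["color"][:,:,::-1])
    for t in("carton_red_a","carton_red_b","carton_blue"):
        print(n,t,[(round(r["score"],2),[int(v) for v in r["bbox"]]) for r in search_frame(p,t)])
pickle.dump(d,open("d0.pkl","wb"))
E
```

```text
pics
{'time_s': 0.0, 'joint_pos': array([ 1.30320260e+00,  1.16479198e-01,  1.44229694e+00, -5.76718814e-06,
        1.58398134e+00, -3.78098505e-02]), 'qvel': array([ 6.44746301e-04,  1.08079890e-03,  7.92384910e-05, -7.58799058e-04,
       -1.36999928e-03,  3.93549571e-04]), 'tau': array([ 5.36792926e-03, -7.21258307e+01, -6.22629261e+01,  7.83383776e-02,
        2.35837890e-02, -8.71127486e-05]), 'tcp_pos': array([0.15370865, 0.65706847, 0.23489007]), 'orientation': array([[-9.73715622e-01,  2.27766979e-01, -3.02432040e-04],
       [ 2.27767177e-01,  9.73714973e-01, -1.12489462e-03],
       [ 3.82687568e-05, -1.16421155e-03, -9.99999322e-01]]), 'ft_force': array([ 0.8507939 , -0.91872518, -0.06148811]), 'moment': array([-0.03909873, -0.04375305,  0.00978075]), 'finger_force': 0.0, 'opening': 0.09301363506788266}
scene carton_red_a [(0.73, [220, 217, 251, 261]), (0.72, [225, 187, 258, 227]), (0.63, [285, 179, 312, 218]), (0.58, [273, 154, 293, 192])]
scene carton_red_b [(0.73, [220, 217, 251, 261]), (0.72, [225, 187, 258, 227]), (0.63, [285, 179, 312, 218]), (0.58, [273, 154, 293, 192])]
scene carton_blue [(0.96, [337, 160, 366, 197])]
top carton_red_a [(0.9, [237, 228, 259, 260]), (0.85, [307, 209, 333, 244]), (0.82, [251, 187, 281, 216]), (0.78, [333, 186, 364, 205])]
top carton_red_b [(0.9, [237, 228, 259, 260]), (0.85, [307, 209, 333, 244]), (0.82, [251, 187, 281, 216]), (0.78, [333, 186, 364, 205])]
top carton_blue [(0.95, [182, 173, 216, 205])]
```

```bash
python3 - <<'E'
import cv2
a=cv2.imread("pics/scene0.png")[130:290,180:400];b=cv2.imread("pics/top0.png")[150:290,160:380]
cv2.imwrite("pics/s_c.png",cv2.resize(a,None,fx=3.6,fy=3.6,interpolation=cv2.INTER_CUBIC))
cv2.imwrite("pics/t_c.png",cv2.resize(b,None,fx=3.6,fy=3.6,interpolation=cv2.INTER_CUBIC))
E
```

```text
(no output)
```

View pics/top0.png

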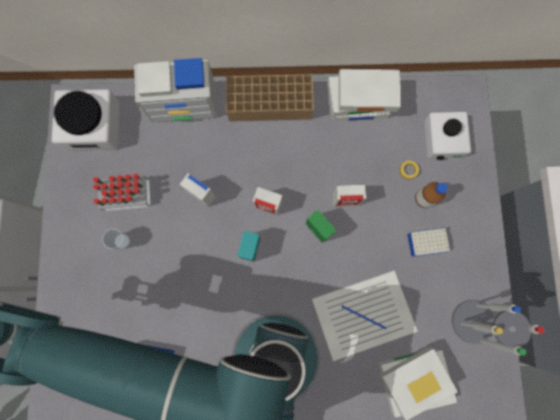

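View pics/s_c.png

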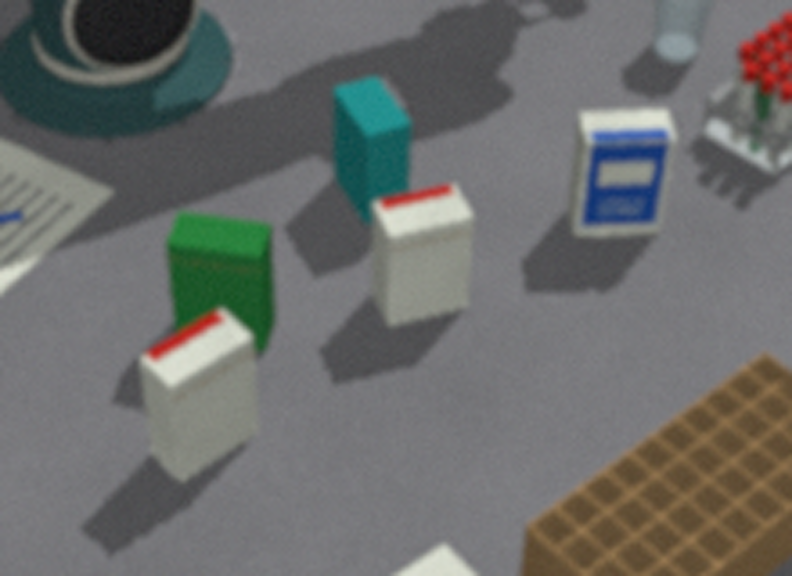

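View pics/t_c.png

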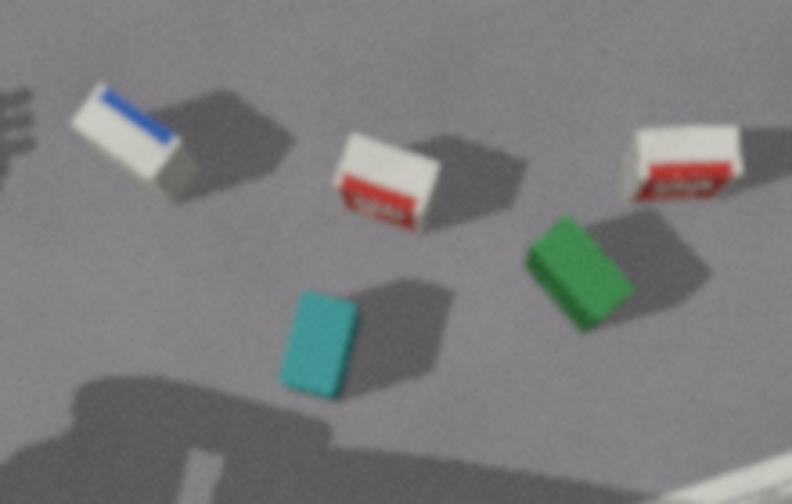

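The top view shows the red cartons at about (267,200) and (350,195), labels facing the robot (-x). Turquoise (249,246) and green (320,226) stand in front of them, and blue is at (197,188). So both get pushed toward +x. I'll fit the poses by matching silhouettes.

```bash
cat > h.py <<'E'
import numpy as np,cv2
from scipy.optimize import minimize
def proj(c,P): return cv2.projectPoints(np.float64(P).reshape(-1,1,3),c["rvec"],c["tvec"],c["intrinsics"],np.float64(c["dist"]))[0][:,0]
def box(x,y,a,d,z0=0):
    P=np.array([[i*d[0]/2,j*d[1]/2,k*d[2]] for i in(-1,1) for j in(-1,1) for k in(0,1)])
    c,s=np.cos(a),np.sin(a)
    return P@np.array([[c,s,0],[-s,c,0],[0,0,1]])+[x,y,z0]
def onplane(c,uv,z):
    n=cv2.undistortPoints(np.float64(uv).reshape(1,1,2),c["intrinsics"],np.float64(c["dist"]))[0,0]
    R=cv2.Rodrigues(np.float64(c["rvec"]))[0];t=np.ravel(c["tvec"]);o=-R.T@t;v=R.T@np.array([*n,1]);return (o+v*(z-o[2])/v[2])[:2]
def iou(c,m,P):
    S=4;h=cv2.convexHull(((proj(c,P)+.5)*S).astype(np.int32))
    k=np.zeros((420*S,560*S),np.uint8);cv2.fillConvexPoly(k,h,1);
    k=cv2.resize(k.astype(np.float32),(560,420),interpolation=cv2.INTER_AREA)
    return np.minimum(k,m).sum()/np.maximum(k,m).sum()
E
python3 - <<'E'
from plant import *
from h import *
import pickle
d={n:camera(n) for n in("top","scene")}
R={n:regions_of(p,"carton_red_a")+regions_of(p,"carton_blue") for n,p in d.items()}
A=(.045,.09,.13);B=(.05,.084,.122)
out=[]
for r in R["top"]:
    if r["score"]<.4: continue
    l,t,rr,b=r["bbox"];x0=onplane(d["top"],((l+rr)/2,(t+b)/2),.065)
    uv=proj(d["scene"],[[*x0,.065]])[0]
    q=min(R["scene"],key=lambda q:np.hypot(*(np.array([(q["bbox"][0]+q["bbox"][2])/2,(q["bbox"][1]+q["bbox"][3])/2])-uv)))
    for nm,D in(("A",A),("B",B)):
        f=lambda v:-iou(d["top"],r["region"],box(*v,D))-iou(d["scene"],q["region"],box(*v,D))
        best=min((minimize(f,[*x0,a],method="Nelder-Mead",options=dict(initial_simplex=np.array([[*x0,a],[x0[0]+.01,x0[1],a],[x0[0],x0[1]+.01,a],[*x0,a+.2]]),xatol=3e-4,fatol=1e-4)) for a in(-1.2,-.8,-.4,0,.4,.8,1.2)),key=lambda o:o.fun)
        print([int(v) for v in r["bbox"]],[int(v) for v in q["bbox"]],nm,best.x.round(4),round(best.fun,3))
for t in("tube_rack","beaker","bottle","tip_box","label_roll"):
    print(t,[onplane(d["top"],r["position"],0).round(3) for r in tip_of(d["top"],t)[:1]])
E
```

```text
[239, 228, 259, 261] [281, 179, 314, 218] A [0.3672 0.0777 1.2828] -0.91
[239, 228, 259, 261] [281, 179, 314, 218] B [ 0.3658  0.0775 -1.842 ] -0.988
[334, 186, 364, 205] [220, 220, 255, 263] A [ 0.5268 -0.2571  0.0514] -1.872
[334, 186, 364, 205] [220, 220, 255, 263] B [ 0.5273 -0.2574  0.1023] -1.801
[306, 209, 334, 244] [224, 187, 257, 228] A [ 0.4248 -0.1571 -0.8965] -1.736
[306, 209, 334, 244] [224, 187, 257, 228] B [ 0.4242 -0.1566  2.2225] -1.663
[253, 188, 280, 215] [281, 179, 314, 218] A [ 0.5141  0.0134 -0.3892] -1.782
[253, 188, 280, 215] [281, 179, 314, 218] B [ 0.5144  0.0146 -0.3806] -1.886
[178, 173, 214, 205] [337, 160, 368, 195] A [ 0.5586  0.2473 -0.6419] -1.883
[178, 173, 214, 205] [337, 160, 368, 195] B [ 0.558   0.2478 -0.6558] -1.793
tube_rack [array([0.561, 0.518])]
beaker [array([0.394, 0.521])]
bottle [array([ 0.519, -0.53 ])]
tip_box [array([ 0.369, -0.525])]
label_roll [array([ 0.624, -0.479])]
```

```bash
python3 - <<'E'
import plant
print([n for n in dir(plant) if n[0]!='_'], getattr(plant,'tip_reach',None))
s=plant.read_state(); print({k:v for k,v in s.items() if 'tip' in k},s["time_s"])
E
```

```text
['MotionError', 'camera', 'hand_in', 'read_state', 'regions_of', 'search_frame', 'tip_of', 'tip_reach'] 0.017
{} 0.95
```

Emit:
{"method": "send_rows", "body": {
  "steps": [
    {"gripper": 1,"linear": [0.02,-0.04,0],"dr": [0,0,0]},
    {"gripper": 1,"linear": [0.02,-0.04,0],"dr": [0,0,-0.05]},
    {"gripper": 1,"linear": [0.02,-0.04,0],"dr": [0,0,-0.05]},
    {"gripper": 1,"linear": [0.02,-0.04,0],"dr": [0,0,-0.05]},
    {"gripper": 1,"linear": [0.02,-0.04,0],"dr": [0,0,0]},
    {"gripper": 1,"linear": [0.02,-0.04,0],"dr": [0,0,0]},
    {"gripper": 1,"linear": [0.02,-0.04,0],"dr": [0,0,0]},
    {"gripper": 1,"linear": [0.02,-0.04,0],"dr": [0,0,0]}
  ]
}}

```text
time_s: 1.75
tcp_pos: [0.3141, 0.3356, 0.2358]
orientation: [[-0.929, 0.37, 0.001], [0.37, 0.929, 0.0], [-0.0, 0.001, -1.0]]
ft_force: [1.4, 0.6, -0.1]
opening: 0.0338
finger_force: 0.0
```

Emit:
{"method": "send_rows", "body": {
  "steps": [
    {"gripper": 1,"linear": [0.018,-0.037,0],"dr": [0,0,0]},
    {"gripper": 1,"linear": [0.018,-0.037,0],"dr": [0,0,0]},
    {"gripper": 1,"linear": [0.018,-0.037,0],"dr": [0,0,0]},
    {"gripper": 1,"linear": [0.018,-0.037,0],"dr": [0,0,0]},
    {"gripper": 1,"linear": [0.018,-0.037,0],"dr": [0,0,0]},
    {"gripper": 1,"linear": [0.018,-0.037,0],"dr": [0,0,0]},
    {"gripper": 1,"linear": [0.017,-0.037,0],"dr": [0,0,0]},
    {"gripper": 1,"linear": [0.015,-0.037,0],"dr": [0,0,0]}
  ]
}}

```text
time_s: 2.55
tcp_pos: [0.4542, 0.0395, 0.2359]
orientation: [[-0.929, 0.371, 0.001], [0.371, 0.929, 0.0], [-0.001, 0.0, -1.0]]
ft_force: [-0.1, 0.0, 0.6]
opening: 0.0001
finger_force: 0.0
```

Emit:
{"method": "send_rows", "body": {
  "steps": [
    {"gripper": 1,"linear": [0,0,-0.03],"dr": [0,0,0]},
    {"gripper": 1,"linear": [0,0,-0.03],"dr": [0,0,0]},
    {"gripper": 1,"linear": [0,0,-0.03],"dr": [0,0,0]},
    {"gripper": 1,"linear": [0,0,-0.025],"dr": [0,0,0]},
    {"gripper": 1,"linear": [0,0,0],"dr": [0,0,0]}
  ]
}}

```text
time_s: 3.05
tcp_pos: [0.4523, 0.0412, 0.1177]
orientation: [[-0.929, 0.371, -0.005], [0.371, 0.929, -0.0], [0.004, -0.002, -1.0]]
ft_force: [1.2, 0.4, 0.7]
opening: 0.0003
finger_force: 0.0
```

Emit:
{"method": "send_rows", "body": {
  "steps": [
    {"gripper": 1,"linear": [0.013,-0.0052,0],"dr": [0,0,0]},
    {"gripper": 1,"linear": [0.013,-0.0052,0],"dr": [0,0,0]},
    {"gripper": 1,"linear": [0.011,-0.0045,0],"dr": [0,0,0]},
    {"gripper": 1,"linear": [0.011,-0.0045,0],"dr": [0,0,0]},
    {"gripper": 1,"linear": [0.011,-0.0045,0],"dr": [0,0,0]},
    {"gripper": 1,"linear": [0.011,-0.0045,0],"dr": [0,0,0]}
  ]
}}

```text
time_s: 3.65
tcp_pos: [0.5247, 0.0125, 0.1209]
orientation: [[-0.929, 0.371, 0.0], [0.371, 0.929, -0.0], [-0.0, 0.0, -1.0]]
ft_force: [-0.5, 0.2, 0.5]
opening: 0.0006
finger_force: 0.0
```

```bash
python3 - <<'E'
from plant import *
import cv2
o=[]
for n in("scene","top"):
    p=camera(n);c=p["color"][:,:,::-1];o.append(cv2.resize(c[130:290,180:400] if n=="scene" else c[150:290,180:400],(400,270),interpolation=cv2.INTER_CUBIC))
cv2.imwrite("pics/m1.png",cv2.hconcat(o))
E
```

```text
(no output)
```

View pics/m1.png

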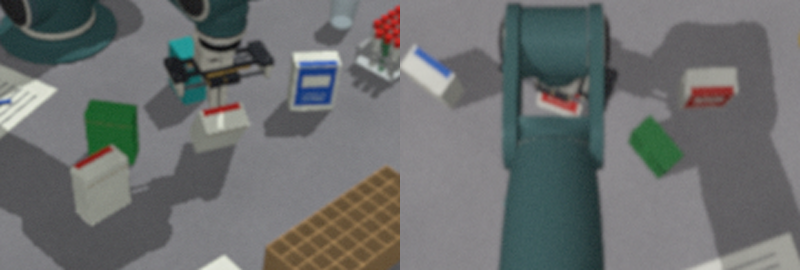

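Carton b (left panel, about (220,125)) is leaning forward. I'll push a little further.

Emit:
{"method": "send_rows", "body": {
  "steps": [
    {"gripper": 1,"linear": [0.009,-0.0036,0],"dr": [0,0,0]},
    {"gripper": 1,"linear": [0,0,0],"dr": [0,0,0]},
    {"gripper": 1,"linear": [0,0,0],"dr": [0,0,0]},
    {"gripper": 1,"linear": [0,0,0],"dr": [0,0,0]}
  ]
}}

```text
time_s: 4.15
tcp_pos: [0.5326, 0.0094, 0.1207]
orientation: [[-0.929, 0.371, -0.0], [0.371, 0.929, 0.0], [0.0, 0.0, -1.0]]
ft_force: [-0.1, -0.2, 1.1]
opening: 0.0004
finger_force: 0.0
```

```bash
python3 - <<'E'
from plant import *
import cv2
p=camera("scene");c=p["color"][:,:,::-1]
cv2.imwrite("pics/m2.png",cv2.resize(c[130:290,180:400],(660,480),interpolation=cv2.INTER_CUBIC))
E
```

```text
(no output)
```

View pics/m2.png

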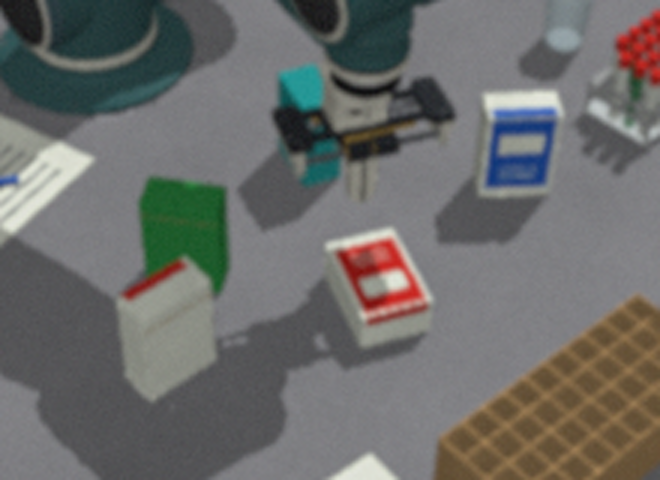

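Carton b lies flat with its red label up at (380,285). Next is carton a.

Emit:
{"method": "send_rows", "body": {
  "steps": [
    {"gripper": 1,"linear": [-0.01,0,0.03],"dr": [0,0,0]},
    {"gripper": 1,"linear": [0,0,0.03],"dr": [0,0,0]},
    {"gripper": 1,"linear": [0,0,0.03],"dr": [0,0,0]},
    {"gripper": 1,"linear": [0,0,0.025],"dr": [0,0,0]}
  ]
}}

```text
time_s: 4.6
tcp_pos: [0.5226, 0.0094, 0.2376]
orientation: [[-0.929, 0.371, 0.001], [0.371, 0.929, -0.0], [-0.001, 0.0, -1.0]]
ft_force: [0.7, -0.1, 0.4]
opening: 0.0008
finger_force: 0.0
```

Emit:
{"method": "send_rows", "body": {
  "steps": [
    {"gripper": 1,"linear": [-0.007,-0.034,0],"dr": [0,0,0.055]},
    {"gripper": 1,"linear": [-0.007,-0.034,0],"dr": [0,0,0.055]},
    {"gripper": 1,"linear": [-0.007,-0.034,0],"dr": [0,0,0.055]},
    {"gripper": 1,"linear": [-0.007,-0.034,0],"dr": [0,0,0.055]},
    {"gripper": 1,"linear": [-0.007,-0.034,0],"dr": [0,0,0.055]},
    {"gripper": 1,"linear": [-0.007,-0.034,0],"dr": [0,0,0.055]},
    {"gripper": 1,"linear": [-0.007,-0.034,0],"dr": [0,0,0.055]},
    {"gripper": 1,"linear": [-0.007,-0.032,0],"dr": [0,0,0.055]}
  ]
}}

```text
time_s: 5.4
tcp_pos: [0.4661, -0.262, 0.2358]
orientation: [[-0.998, -0.062, 0.0], [-0.062, 0.998, -0.0], [-0.0, -0.0, -1.0]]
ft_force: [0.9, -0.1, 0.3]
opening: 0.0006
finger_force: 0.0
```

Emit:
{"method": "send_rows", "body": {
  "steps": [
    {"gripper": 1,"linear": [0,0,0],"dr": [0,0,0]}
  ]
}}

```text
time_s: 5.5
tcp_pos: [0.4657, -0.2634, 0.2355]
orientation: [[-0.998, -0.059, -0.0], [-0.059, 0.998, -0.0], [0.0, -0.0, -1.0]]
ft_force: [0.1, 0.5, -0.5]
opening: 0.0005
finger_force: 0.0
```

Emit:
{"method": "send_rows", "body": {
  "steps": [
    {"gripper": 1,"linear": [0,0.001,-0.03],"dr": [0,0,0]},
    {"gripper": 1,"linear": [0,0.001,-0.03],"dr": [0,0,0]},
    {"gripper": 1,"linear": [0,0,-0.03],"dr": [0,0,0]},
    {"gripper": 1,"linear": [0,0,-0.02],"dr": [0,0,0]},
    {"gripper": 1,"linear": [0,0,0],"dr": [0,0,0]}
  ]
}}

```text
time_s: 6.0
tcp_pos: [0.4658, -0.2575, 0.123]
orientation: [[-0.998, -0.06, -0.003], [-0.06, 0.998, 0.002], [0.003, 0.002, -1.0]]
ft_force: [-0.5, 0.4, -0.5]
opening: 0.0005
finger_force: 0.0
```

Emit:
{"method": "send_rows", "body": {
  "steps": [
    {"gripper": 1,"linear": [0.013,0.0007,0],"dr": [0,0,0]},
    {"gripper": 1,"linear": [0.012,0.0006,0],"dr": [0,0,0]},
    {"gripper": 1,"linear": [0.012,0.0006,0],"dr": [0,0,0]},
    {"gripper": 1,"linear": [0.012,0.0006,0],"dr": [0,0,0]},
    {"gripper": 1,"linear": [0.012,0.0006,0],"dr": [0,0,0]},
    {"gripper": 1,"linear": [0.012,0.0006,0],"dr": [0,0,0]},
    {"gripper": 1,"linear": [0.012,0.0006,0],"dr": [0,0,0]}
  ]
}}

```text
time_s: 6.7
tcp_pos: [0.5528, -0.2543, 0.1256]
orientation: [[-0.998, -0.06, -0.0], [-0.06, 0.998, 0.0], [0.0, 0.0, -1.0]]
ft_force: [-0.2, 1.0, 0.5]
opening: 0.0008
finger_force: 0.0
```

Emit:
{"method": "send_rows", "body": {
  "steps": [
    {"gripper": 1,"linear": [0,0,0],"dr": [0,0,0]},
    {"gripper": 1,"linear": [0,0,0],"dr": [0,0,0]},
    {"gripper": 1,"linear": [0,0,0],"dr": [0,0,0]},
    {"gripper": 1,"linear": [0,0,0],"dr": [0,0,0]}
  ]
}}

```text
time_s: 7.1
tcp_pos: [0.5514, -0.2545, 0.1257]
orientation: [[-0.998, -0.06, 0.0], [-0.06, 0.998, -0.0], [-0.0, -0.0, -1.0]]
ft_force: [-0.1, 0.5, -0.0]
opening: 0.0007
finger_force: 0.0
```

```bash
python3 - <<'E'
from plant import *
import cv2
p=camera("scene");c=p["color"][:,:,::-1]
cv2.imwrite("pics/m3.png",cv2.resize(c[130:290,180:400],(660,480),interpolation=cv2.INTER_CUBIC))
E
```

```text
(no output)
```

View pics/m3.png

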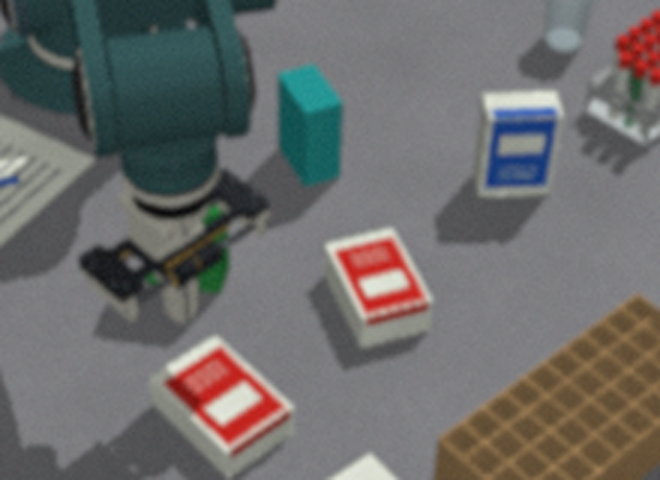

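Both cartons lie flat with labels up, a at (225,400) and b at (380,285). Blue, turquoise and green still stand. I'll raise the arm straight up and hand in.

Emit:
{"method": "send_rows", "body": {
  "steps": [
    {"gripper": 1,"linear": [0,0,0.03],"dr": [0,0,0]},
    {"gripper": 1,"linear": [0,0,0.03],"dr": [0,0,0]},
    {"gripper": 1,"linear": [0,0,0.03],"dr": [0,0,0]},
    {"gripper": 1,"linear": [0,0,0.02],"dr": [0,0,0]},
    {"gripper": 1,"linear": [0,0,0],"dr": [0,0,0]}
  ]
}}

```text
time_s: 7.65
tcp_pos: [0.5523, -0.2549, 0.2391]
orientation: [[-0.998, -0.06, 0.004], [-0.06, 0.998, -0.002], [-0.004, -0.002, -1.0]]
ft_force: [1.0, -0.1, 0.8]
opening: 0.0005
finger_force: 0.0
```

```bash
python3 -c "
from plant import *
print(hand_in())"
```

```text
the job is handed in; nothing more can be done
None
```

Both red-labelled cartons were pushed over where they stood and lie flat with the label up; in the last picture the blue carton and the green and turquoise look-alikes were still standing, and the job was handed in at about 7.7 s.

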